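# Zero the balance under a weighing bottle

### The arm

A 6-joint arm with a two-finger parallel gripper is mounted at the origin on a cart in front of the work surface, level with it; the furniture and walls round the work are solid. World frame = base frame: x ahead of the robot, y to its left, z up, the work surface at z = 0. Lengths are in m, angles in rad, forces in N, time in s.
With the tool pointing down it reaches from about 0.425 to 0.95 m from the base axis. Payload 3.5 kg.
Tool frame: the origin (TCP) lies on the centre line of the jaws, within the pads' length; the fingertips stand 25 mm ahead of it and the grasp point (between the pads) lies 6 mm ahead of it; x points along the fingers, z is the direction in which the jaws open and shut, and the axes are right-handed (so a half turn about x gives the same grasp; the last joint's range is limited). The gripper opens to 85 mm and grips with 20 to 120 N. Pads are 22 mm wide; open, the fingers measure 114 mm over their backs; the gripper's body (76 mm by 85 mm) begins 54 mm behind the grasp point. The pads swing forward as they close: fully open they stand 13 mm farther back than shut.
Start: joints at [-1.352, 0.286, 1.577, -0, 1.279, -0.15], TCP at [0.243, -0.63, 0.256] pointing down, gripper open.
Joint ranges: [-2.77, 2.77], [-0.9, 2.22], [0.21, 2.48], [-1.53, 4.67], [0.24, 2.81], [-2.84, 2.84]. Speed limits (rad/s): [2.79, 2.79, 3.14, 3.14, 3.14, 3.14].

### API

Orientations are given as a 3x3 rotation matrix whose columns are the frame's x, y, z axes.
In Python, from plant import arm gives the robot as it stands.
- The arm moves only by the tool apply_moves, never from a script. Its argument "deltas" is a list that holds one entry, the list of rows, each a list of 5 numbers: the shift along the tool's x, y, z in m, then the turn about the tool's x in degrees, then the closure in counts, from 0 (fully open) to 255 (shut). A call has exactly 8 rows; each row shifts and turns the commanded pose from where the row before left it, along the tool's axes as they then stand; what a row does not reach is not made up. A row lasts 1/10 s, in which the tool goes at most 50 mm and 8.59 degrees, less where a joint would pass 70% of its speed; a pose out of reach is approached as far as the arm can. A call with a gripper value outside its range is refused whole. The fingers move at their own pace and stop on an object; the grip force is fixed at half the most. Time passes only in rows, so rows that do not move let the fingers close, or fill a call up. It gives the time, the measured TCP pose, the force and the opening at its end, in the units of the state.
- arm.state(): the state, without advancing time (a new reading comes with each control period).
- arm.grab_frame(name): name is "side" or "top"; returns (picture, depth): 420x560x3 uint8, red, green, blue; 420x560 float32, m along the optical axis (not along the pixel's ray), 0 where there is no reading.
- arm.get_calibration(name): a dict with "mtx" (3x3 intrinsics, pixels), "dist" ([k1, k2, p1, p2, k3] as OpenCV has them; the pictures are not rectified), "extrinsics" (4x4, takes a point from camera to world coordinates). Camera axes: x right, y up, looking along -z (the intrinsics and any distortion apply to the point x, -y, -z); pixel columns grow to the right and rows downward; lengths in m; the calibration is good to about 2 mm. A picture is of the moment at which its call begins. get_calibration takes no time and is no camera call.
- arm.finish_job(): hands the job in, once; it reports no verdict.
Trained networks look in the newest picture that a camera, given by its name, has taken for a name from the list of things; names that differ only in an ending like _2 or _b are one class to them, and where a whole thing is asked for, a point or a joint stands for the part that bears it (a point fixed in the world has none). Each returns a list of dicts, best first, with "conf" (0 to 1); they miss things now and then, are a little off and sometimes report something else, mostly with a low value. They report only what shows in the picture. A call takes as long as a camera call.
- arm.trace(camera, label): "pixels" (420x560 bool, what is visible of it) and "extent" ([left, top, right, bottom] as shares, 0 to 1, of the picture: columns of its width, rows of its height, round what is visible of it).
- arm.pinpoint(camera, label): "point" ([row, column] as shares, 0 to 1, of the picture: columns of its width, rows of its height: a listed point, or the origin of a listed thing).
The state is a dict: "clock": time; "joints": joint angles; "dq": joint speeds; "tau": joint torques, N m; "tool_pos": TCP position; "ee_rot": TCP orientation; "wrist_force": force on the tool from outside, world axes, zero at the start; "torque": the same for the moment, N m; "grip_width": finger opening in m.
Only numpy, scipy, OpenCV 4.12 (cv2) and the standard library are available. Lean on these libraries where they do the work, as an engineer would, in place of code of your own. Each camera call takes 0.05 s, during which the arm holds its last target.

### The job

The glass weighing bottle is standing on the pan of the lab balance: zero the balance by pressing its long bar key right down, gently, with the fingertips, keeping it down for about two seconds and then taking the hand away so that the key springs back up. Do not press the round key or the square key or touch the pan, and leave the weighing bottle and the small things round the balance standing where they are.

Things in the scene. Friction and masses are not known exactly. Their poses are not given: they have to be found in the camera images.
- balance: white bench balance, fixed, 280 (x) x 200 (y) mm; origin under its centre at bench height, x from the front (key side, turned to the robot within 0.4 rad) to the back, z up. Dark grey key panel in front: top 45 mm above the bench, x = -127 to -69 mm. Behind x = -50 mm the housing is 66 mm high. Three white keys in a row at x = -98 mm, y = -60, 0, +60 mm, in any order
- bar_key_top (a point): centre of the top face of the long bar key when at rest or as pressed; the key is white, 18 mm along the balance's x and 40 mm along its y, its top 9 mm above the panel (54 mm above the bench) at rest; x and y axes as the balance's, z up
- bar_key (a joint): travel of the long bar key in m: 0 at rest, 0.006 fully down; a spring pushes it back up (about 1.3 N to start, 4 N when fully down)
- round_key_top (a point): centre of the top face of the round white key, diameter 20 mm, same height as the bar key
- round_key (a joint): travel of the round key in m: 0 at rest, 0.006 fully down; same spring as the bar key
- square_key_top (a point): centre of the top face of the square white key, 18 x 18 mm, same height as the bar key
- square_key (a joint): travel of the square key in m: 0 at rest, 0.006 fully down; same spring as the bar key
- pan: round steel pan of the balance, 120 mm in diameter, 4 mm thick; origin at the centre of its underside, 70 mm above the bench and 58 mm behind the balance's origin
- weigh_bottle: small glass weighing bottle with a knobbed stopper, 38 mm in diameter, 53 mm high, loose, standing on the pan; origin at the centre of its underside
- vial: glass sample vial with a screw cap, 25 mm in diameter, 50 mm high, loose, standing on the bench near the balance; origin at the centre of its underside
- dropper_bottle: amber dropper bottle with a black teat, 33 mm in diameter, 106 mm high, loose, standing beside the balance; origin at the centre of its underside
- stopper: small red rubber stopper, 26 mm in diameter, 24 mm high, loose, standing on the bench near the balance; origin at the centre of its underside

How it is judged:
On the way:
1. the fingers keep the long bar key pressed well down (over 3 of its 6 mm) for at least 1.2 s (value of joint bar_key above 0.003 m and contact force between the fingers and bar_key above 0.3 N), for 1.2 s.
At the end, for the whole second after the job is handed in: All three keys are back up (within 1 mm), and the weighing bottle, vial, dropper bottle and stopper stand upright and still within 10 mm of where they stood (value of joint each of bar_key, round_key, square_key below 0.001 m and distance of each of weigh_bottle, vial, dropper_bottle, stopper from where it was at the start of the episode below 0.01 m and angle between each of weigh_bottle, vial, dropper_bottle, stopper's own z axis and vertical below 0.1 rad and linear speed of each of weigh_bottle, vial, dropper_bottle, stopper below 0.02 m/s); the robot touches nothing.
It fails at once if the bar key is pushed with more than 20 N (contact force between anything else and bar_key above 20 N).
It fails at once if the round key or the square key is pressed by more than 1.5 mm (value of joint any of round_key, square_key above 0.0015 m).
It fails at once if the robot touches the pan (contact force between any of the arm, the fingers and pan above 0.5 N).
It fails at once if the weighing bottle, vial, dropper bottle or stopper is moved by more than 10 mm, lifted or tipped (distance of any of weigh_bottle, vial, dropper_bottle, stopper from where it was at the start of the episode above 0.01 m or angle between any of weigh_bottle, vial, dropper_bottle, stopper's own z axis and vertical above 0.2 rad).
It also fails if it takes over 35 s, if anything falls off the work surface, if the arm or the gripper's body presses on something with over 40 N, if the wrist force passes 120 N, or if a joint passes its speed limit or range.

## Working session

There is one attempt and no reset: what is moved stays moved. The work goes in short steps, Python scripts to look and compute and a tool call to move; the robot and the scene stay as the last step left them, time stands still between calls to the robot, and variables do not carry over. Pictures are saved under pics/ and viewed, and the job is handed in when it is done.

Besides the shell and the picture viewer there is one more tool, called after "Request:" by a JSON object that holds its "name" and its "arguments". apply_moves: Moves the arm, as the interface text tells. Its arguments: {"type":"object","properties":{"deltas":{"type":"array","items":{"type":"array","items":{"type":"array","items":{"type":"number"}}}}},"required":["deltas"]}

```bash
mkdir -p pics; cat > h.py <<'E'
import numpy as np, cv2
from plant import arm
def world(cam,pt,depth=None,z=None):
    c=arm.get_calibration(cam);K=np.array(c["mtx"]);d=np.array(c["dist"],float);T=np.array(c["extrinsics"])
    r,cc=pt
    u=cv2.undistortPoints(np.array([[[cc,r]]],float),K,d)[0,0]
    ray=np.array([u[0],-u[1],-1.0])
    if z is not None:
        w=T[:3,:3]@ray; s=(z-T[2,3])/w[2]; return T[:3,3]+s*w
    return T[:3,:3]@(ray*depth)+T[:3,3]
E
python3 - <<'E'
from h import *
for n in("top","side"):
    im,d=arm.grab_frame(n); cv2.imwrite(f"pics/{n}0.png",im[:,:,::-1]); np.save(f"{n}0.npy",d)
    for l,z in(("bar_key_top",.054),("round_key_top",.054),("square_key_top",.054),("pan",.07),("weigh_bottle",.074),("vial",0),("dropper_bottle",0),("stopper",0),("balance",0)):
        for o in arm.pinpoint(n,l)[:2]:
            p=np.array(o["point"])*[420,560]
            r,c=p.astype(int).clip(0,[419,559]); print(n,l,round(o["conf"],2),p.round(1),world(n,p,z=z).round(4),world(n,p,depth=d[r,c]).round(4))
s=arm.state();print(s["clock"],s["tool_pos"],s["ee_rot"],s["wrist_force"],s["grip_width"])
E
```

```text
top bar_key_top 0.54 [252.6 299.9] [0.4898 0.0568 0.054 ] [0.4897 0.0569 0.0551]
top round_key_top 0.46 [249.  276.1] [0.4985 0.1082 0.054 ] [0.4986 0.1082 0.0511]
top square_key_top 0.51 [245.1 248.1] [0.5081 0.1688 0.054 ] [0.5081 0.1689 0.0535]
top weigh_bottle 0.55 [178.5 277.7] [0.65   0.1017 0.074 ] [0.642  0.1022 0.113 ]
top vial 0.66 [228.5 213.4] [0.5505 0.2518 0.    ] [0.5462 0.245  0.0483]
top dropper_bottle 0.74 [203.  342.2] [ 0.6042 -0.0482  0.    ] [ 0.5946 -0.0372  0.0671]
top stopper 0.54 [259.7 338.1] [ 0.4734 -0.0335  0.    ] [ 0.4732 -0.0302  0.0216]
top balance 0.74 [210.3 277.1] [0.59   0.1037 0.    ] [0.5824 0.1043 0.0591]
side bar_key_top 0.67 [293.2 338.3] [0.4821 0.0523 0.054 ] [0.4833 0.0521 0.0511]
side round_key_top 0.6 [283.7 298.7] [0.4956 0.1137 0.054 ] [0.4969 0.1137 0.0509]
side square_key_top 0.65 [279.3 263.7] [0.5008 0.1685 0.054 ] [0.5028 0.1688 0.0495]
side pan 0.67 [193.7 313.7] [0.653  0.0932 0.07  ] [0.6307 0.0945 0.1042]
side weigh_bottle 0.67 [194.7 315.6] [0.6485 0.0902 0.074 ] [0.6312 0.0913 0.1006]
side vial 0.78 [261.5 216.1] [0.5541 0.2549 0.    ] [0.5378 0.2493 0.0343]
side vial 0.19 [278.7 260.9] [0.5255 0.1766 0.    ] [0.5023 0.173  0.0526]
side dropper_bottle 0.63 [243.9 389.7] [ 0.6    -0.0433  0.    ] [ 0.587  -0.0384  0.0243]
side dropper_bottle 0.23 [261.9 217. ] [0.5534 0.2533 0.    ] [0.5382 0.2481 0.032 ]
side stopper 0.66 [314.8 390.3] [ 0.4702 -0.0366  0.    ] [ 0.4625 -0.0326  0.0206]
side stopper 0.63 [194.6 315.4] [0.6971 0.0875 0.    ] [0.6313 0.0917 0.1007]
side balance 0.65 [250.5 307.8] [0.5815 0.0993 0.    ] [0.5494 0.101  0.0629]
1.0 [ 0.24337756 -0.62958491  0.25633326] [[ 8.95982342e-06  9.32735624e-01  3.60561029e-01]
 [-2.00430683e-05  3.60561030e-01 -9.32735624e-01]
 [-1.00000000e+00  1.13039713e-06  2.19254470e-05]] [-0.41497811  0.05618735  0.17539097] 0.08555243711320573
```

View pics/top0.png

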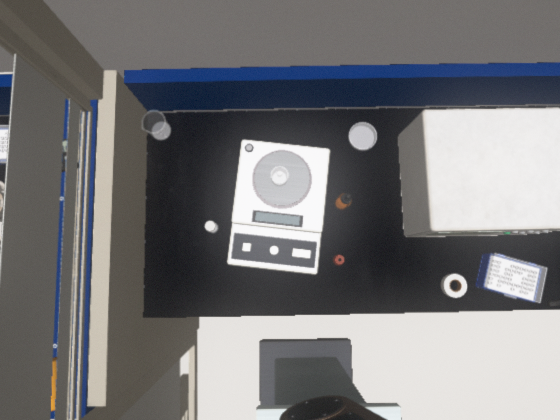

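View pics/side0.png

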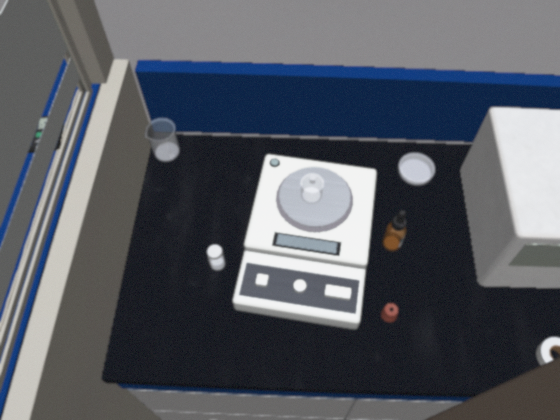

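```bash
python3 - <<'E'
from h import *
for n in("top","side"):
    im=cv2.imread(f"pics/{n}0.png")
    c=im[225:280,230:330] if n=="top" else im[255:325,240:380]
    k=8 if n=="top" else 5
    cv2.imwrite(f"pics/{n}0z.png",cv2.resize(c,None,fx=k,fy=k,interpolation=cv2.INTER_CUBIC))
    arm.grab_frame(n)
    for l in("bar_key_top","round_key_top","square_key_top"):
        for o in arm.trace(n,l)[:1]:
            m=o["pixels"];r,cc=np.nonzero(m);rect=cv2.minAreaRect(np.c_[cc,r].astype(np.float32))
            cm=(r.mean()+0.0,cc.mean());print(n,l,o["conf"],m.sum(),cm,rect,world(n,cm,z=.054).round(4))
E
```

```text
top bar_key_top 0.51 161 (np.float64(252.77018633540374), np.float64(300.8944099378882)) ((300.8415832519531, 253.08416748046875), (18.408187866210938, 9.154341697692871), 5.710593223571777) [0.4893 0.0546 0.054 ]
top square_key_top 0.43 67 (np.float64(246.53731343283582), np.float64(246.16417910447763)) ((246.0, 246.5), (7.0, 8.0), 90.0) [0.5051 0.173  0.054 ]
side bar_key_top 0.51 334 (np.float64(291.58682634730536), np.float64(337.11077844311376)) ((337.4594421386719, 291.24322509765625), (25.975038528442383, 14.138313293457031), 9.462322235107422) [0.4847 0.0541 0.054 ]
```

The top view shows the square key at about (row 247, col 246), the round key at (250, 274) and the bar key at (253, 301). In the side view they are at (279, 262), (286, 300) and (292, 338). Both cameras put the bar key near (0.487, 0.054), with the balance yawed about -0.14 rad. I'll travel high with the fingers shut.

Request:
{"name": "apply_moves", "arguments": {"deltas": [[[0, 0.02, -0.023, 0, 255], [0, 0.02, -0.023, 0, 255], [0, 0.02, -0.023, 0, 255], [0, 0.02, -0.023, 0, 255], [0, 0.02, -0.023, 0, 255], [0, 0.02, -0.023, 0, 255], [0, 0.02, -0.023, 0, 255], [0, 0.02, -0.023, 0, 255]]]}}

```text
clock: 2.2
tool_pos: [0.3265, -0.3991, 0.2565]
ee_rot: [[0.0, 0.933, 0.36], [-0.0, 0.36, -0.933], [-1.0, 0.0, 0.0]]
wrist_force: [1.0, 0.1, 1.2]
grip_width: -0.0001
```

Request:
{"name": "apply_moves", "arguments": {"deltas": [[[0, 0.02, -0.023, 0, 255], [0, 0.02, -0.023, 0, 255], [0, 0.02, -0.023, 0, 255], [0, 0.02, -0.023, 0, 255], [0, 0.02, -0.023, 0, 255], [0, 0.02, -0.023, 0, 255], [0, 0.02, -0.023, 0, 255], [0, 0.02, -0.023, 0, 255]]]}}

```text
clock: 3.0
tool_pos: [0.4095, -0.1698, 0.2567]
ee_rot: [[0.001, 0.933, 0.36], [-0.0, 0.36, -0.933], [-1.0, 0.001, 0.001]]
wrist_force: [0.8, -0.0, -0.1]
grip_width: 0.0
```

Request:
{"name": "apply_moves", "arguments": {"deltas": [[[0, 0.02, -0.023, 0, 255], [0, 0.02, -0.023, 0, 255], [0, 0.02, -0.023, 0, 255], [0, 0.02, -0.023, 0, 255], [0, 0.02, -0.023, 0, 255], [0, 0.02, -0.023, 0, 255], [0, 0.02, -0.023, 0, 255], [0, 0.01, -0.014, 0, 255]]]}}

```text
clock: 3.8
tool_pos: [0.4865, 0.0482, 0.2566]
ee_rot: [[0.001, 0.932, 0.362], [0.0, 0.362, -0.932], [-1.0, 0.001, -0.0]]
wrist_force: [0.2, -0.8, 0.1]
grip_width: -0.0002
```

Request:
{"name": "apply_moves", "arguments": {"deltas": [[[0, 0, 0, 5, 255], [0, 0, 0, 5, 255], [0, 0, 0, 5, 255], [0, 0, 0, 5, 255], [0, 0, 0, 5, 255], [0, 0, 0, 4, 255], [0, 0, 0, 0, 255], [0, 0, 0, 0, 255]]]}}

```text
clock: 4.6
tool_pos: [0.486, 0.0463, 0.2565]
ee_rot: [[0.0, 0.991, -0.135], [-0.0, -0.135, -0.991], [-1.0, 0.0, 0.0]]
wrist_force: [-0.1, 0.0, -0.2]
grip_width: 0.0001
```

Request:
{"name": "apply_moves", "arguments": {"deltas": [[[0.01, 0, -0.004, 0, 255], [0.02, 0, -0.004, 0, 255], [0.02, 0, 0, 0, 255], [0.02, 0, 0, 0, 255], [0.02, 0, 0, 0, 255], [0.02, 0, 0, 0, 255], [0.02, 0, 0, 0, 255], [0, 0, 0, 0, 255]]]}}

```text
clock: 5.4
tool_pos: [0.4844, 0.0547, 0.1227]
ee_rot: [[-0.007, 0.991, -0.136], [0.001, -0.136, -0.991], [-1.0, -0.007, 0.0]]
wrist_force: [0.1, -0.2, 0.3]
grip_width: -0.0002
```

```bash
python3 - <<'E'
from h import *
o=[]
for n in("top","side"):
    im,d=arm.grab_frame(n)
    o.append(cv2.resize(im[180:330,200:400,::-1],None,fx=2,fy=2,interpolation=cv2.INTER_CUBIC) if n=="top" else cv2.resize(im[180:330,200:400,::-1],None,fx=2,fy=2,interpolation=cv2.INTER_CUBIC))
cv2.imwrite("pics/near.png",np.hstack(o))
E
```

```text
(no output)
```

View pics/near.png

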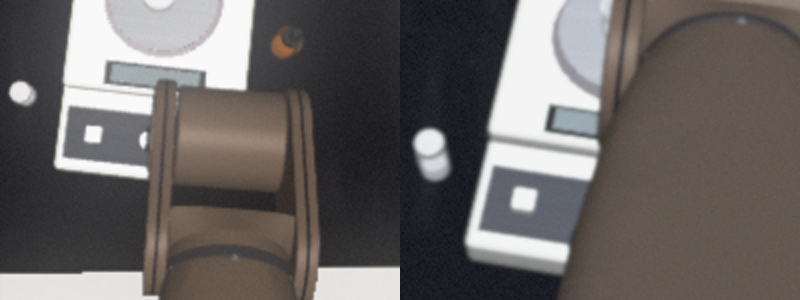

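The arm now hides the bar key from both cameras. The other things still stand where they did. I'll go down slowly and watch the wrist force.

Request:
{"name": "apply_moves", "arguments": {"deltas": [[[0.01, 0, 0, 0, 255], [0.01, 0, 0, 0, 255], [0.008, 0, 0, 0, 255], [0.006, 0, 0, 0, 255], [0, 0, 0, 0, 255], [0, 0, 0, 0, 255], [0, 0, 0, 0, 255], [0, 0, 0, 0, 255]]]}}

```text
clock: 6.3
tool_pos: [0.4874, 0.0542, 0.0928]
ee_rot: [[0.001, 0.991, -0.137], [-0.0, -0.137, -0.991], [-1.0, 0.001, -0.0]]
wrist_force: [-0.2, 0.2, -0.2]
grip_width: -0.0001
```

Request:
{"name": "apply_moves", "arguments": {"deltas": [[[0.001, 0, 0, 0, 255], [0.001, 0, 0, 0, 255], [0.001, 0, 0, 0, 255], [0.001, 0, 0, 0, 255], [0.001, 0, 0, 0, 255], [0, 0, 0, 0, 255], [0, 0, 0, 0, 255], [0, 0, 0, 0, 255]]]}}

```text
clock: 7.1
tool_pos: [0.4871, 0.0543, 0.0873]
ee_rot: [[0.0, 0.991, -0.137], [0.0, -0.137, -0.991], [-1.0, 0.0, -0.0]]
wrist_force: [-0.3, -0.6, 0.6]
grip_width: 0.0003
```

Request:
{"name": "apply_moves", "arguments": {"deltas": [[[0.002, 0, 0, 0, 255], [0.002, 0, 0, 0, 255], [0.001, 0, 0, 0, 255], [0.001, 0, 0, 0, 255], [0.001, 0, 0, 0, 255], [0, 0, 0, 0, 255], [0, 0, 0, 0, 255], [0, 0, 0, 0, 255]]]}}

```text
clock: 7.9
tool_pos: [0.4872, 0.0542, 0.0804]
ee_rot: [[0.0, 0.991, -0.137], [-0.0, -0.137, -0.991], [-1.0, 0.0, -0.0]]
wrist_force: [0.5, -0.0, -0.1]
grip_width: -0.0003
```

Request:
{"name": "apply_moves", "arguments": {"deltas": [[[0.001, 0, 0, 0, 255], [0.0005, 0, 0, 0, 255], [0.0005, 0, 0, 0, 255], [0.0005, 0, 0, 0, 255], [0.0005, 0, 0, 0, 255], [0, 0, 0, 0, 255], [0, 0, 0, 0, 255], [0, 0, 0, 0, 255]]]}}

```text
clock: 8.7
tool_pos: [0.4871, 0.0543, 0.0774]
ee_rot: [[0.0, 0.991, -0.137], [0.0, -0.137, -0.991], [-1.0, 0.0, -0.0]]
wrist_force: [-1.4, -0.9, 2.5]
grip_width: 0.0
```

```bash
python3 - <<'E'
from plant import arm
s=arm.state();print(s["clock"],s["tool_pos"],s["wrist_force"],s["torque"])
E
```

```text
8.7 [0.48714653 0.05425793 0.07739342] [-1.43710829 -0.94210175  2.54170587] [ 0.01482297  0.09043123 -0.02357367]
```

Request:
{"name": "apply_moves", "arguments": {"deltas": [[[0.0005, 0, 0, 0, 255], [0.0005, 0, 0, 0, 255], [0.0005, 0, 0, 0, 255], [0.0005, 0, 0, 0, 255], [0.0005, 0, 0, 0, 255], [0, 0, 0, 0, 255], [0, 0, 0, 0, 255], [0, 0, 0, 0, 255]]]}}

```text
clock: 9.5
tool_pos: [0.4872, 0.0543, 0.0749]
ee_rot: [[0.0, 0.991, -0.137], [-0.0, -0.137, -0.991], [-1.0, 0.0, -0.0]]
wrist_force: [-1.2, 0.5, 2.1]
grip_width: -0.0001
```

Request:
{"name": "apply_moves", "arguments": {"deltas": [[[0.0005, 0, 0, 0, 255], [0.0005, 0, 0, 0, 255], [0, 0, 0, 0, 255], [0, 0, 0, 0, 255], [0, 0, 0, 0, 255], [0, 0, 0, 0, 255], [0, 0, 0, 0, 255], [0, 0, 0, 0, 255]]]}}

```text
clock: 10.3
tool_pos: [0.4872, 0.0542, 0.0739]
ee_rot: [[0.0, 0.991, -0.137], [-0.0, -0.137, -0.991], [-1.0, 0.0, -0.0]]
wrist_force: [-0.7, -0.2, 4.1]
grip_width: -0.0002
```

Request:
{"name": "apply_moves", "arguments": {"deltas": [[[0.0005, 0, 0, 0, 255], [0.0003, 0, 0, 0, 255], [0, 0, 0, 0, 255], [0, 0, 0, 0, 255], [0, 0, 0, 0, 255], [0, 0, 0, 0, 255], [0, 0, 0, 0, 255], [0, 0, 0, 0, 255]]]}}

```text
clock: 11.1
tool_pos: [0.4872, 0.0542, 0.0731]
ee_rot: [[0.0, 0.991, -0.137], [-0.0, -0.137, -0.991], [-1.0, 0.0, -0.0]]
wrist_force: [-0.6, 1.1, 3.9]
grip_width: 0.0001
```

Request:
{"name": "apply_moves", "arguments": {"deltas": [[[0, 0, 0, 0, 255], [0, 0, 0, 0, 255], [0, 0, 0, 0, 255], [0, 0, 0, 0, 255], [0, 0, 0, 0, 255], [0, 0, 0, 0, 255], [0, 0, 0, 0, 255], [0, 0, 0, 0, 255]]]}}

```text
clock: 11.9
tool_pos: [0.4872, 0.0543, 0.073]
ee_rot: [[0.0, 0.991, -0.137], [-0.0, -0.137, -0.991], [-1.0, 0.0, 0.0]]
wrist_force: [-0.2, -0.1, 4.2]
grip_width: -0.0001
```

The key has been held down for over 2 s at about 4 N, which matches the spring force when fully down. I'll release it gently, then retreat to the right.

Request:
{"name": "apply_moves", "arguments": {"deltas": [[[-0.002, 0, 0, 0, 255], [-0.003, 0, 0, 0, 255], [-0.005, 0, 0, 0, 255], [-0.01, 0, 0, 0, 255], [-0.02, 0, 0, 0, 255], [-0.03, 0, 0, 0, 255], [-0.03, 0, 0, 0, 255], [-0.03, 0, 0, 0, 255]]]}}

```text
clock: 12.7
tool_pos: [0.4864, 0.0543, 0.2042]
ee_rot: [[-0.001, 0.991, -0.137], [0.0, -0.137, -0.991], [-1.0, -0.001, 0.0]]
wrist_force: [0.1, -0.4, -0.1]
grip_width: -0.0
```

Request:
{"name": "apply_moves", "arguments": {"deltas": [[[-0.03, 0, 0, 0, 255], [-0.02, 0, 0, 0, 255], [0, -0.005, 0.03, 0, 255], [0, -0.005, 0.03, 0, 255], [0, -0.005, 0.03, 0, 255], [0, -0.005, 0.03, 0, 255], [0, -0.005, 0.03, 0, 255], [0, 0, 0.03, 0, 255]]]}}

```text
clock: 13.5
tool_pos: [0.4365, -0.1213, 0.2531]
ee_rot: [[-0.001, 0.991, -0.137], [0.0, -0.137, -0.991], [-1.0, -0.001, -0.0]]
wrist_force: [-0.5, -0.2, -0.7]
grip_width: -0.0001
```

Request:
{"name": "apply_moves", "arguments": {"deltas": [[[0, 0, 0.03, 0, 255], [0, 0, 0.03, 0, 255], [0, 0, 0.03, 0, 255], [0, 0, 0.02, 0, 255], [0, 0, 0, 0, 255], [0, 0, 0, 0, 255], [0, 0, 0, 0, 255], [0, 0, 0, 0, 255]]]}}

```text
clock: 14.3
tool_pos: [0.4227, -0.2286, 0.253]
ee_rot: [[-0.0, 0.991, -0.136], [0.0, -0.136, -0.991], [-1.0, -0.0, -0.0]]
wrist_force: [-1.0, 0.2, 0.1]
grip_width: -0.0
```

```bash
python3 - <<'E'
from h import *
o=[]
for n in("top","side"):
    im,d=arm.grab_frame(n); cv2.imwrite(f"pics/{n}1.png",im[:,:,::-1])
    o.append(cv2.resize(im[150:330,200:400,::-1],None,fx=2,fy=2,interpolation=cv2.INTER_CUBIC))
    d0=np.load(f"{n}0.npy")
    for l,(r,c) in {"top":{"bar":(253,301),"round":(250,274),"sq":(247,246)},"side":{"bar":(292,338),"round":(286,300),"sq":(280,262)}}[n].items():
        a=np.median(d0[r-1:r+2,c-1:c+2]);b=np.median(d[r-1:r+2,c-1:c+2]);print(n,l,"depth change mm",round(1000*(b-a),2))
    for l,z in(("weigh_bottle",.074),("vial",0),("dropper_bottle",0),("stopper",0)):
        for q in arm.pinpoint(n,l)[:1]: print(n,l,round(q["conf"],2),(np.array(q["point"])*[420,560]).round(1))
cv2.imwrite("pics/end.png",np.hstack(o))
s=arm.state();print(s["clock"],s["tool_pos"],s["wrist_force"])
E
```

```text
top bar depth change mm -0.18
top round depth change mm 0.64
top sq depth change mm -2.01
top weigh_bottle 0.49 [176.5 280.9]
top vial 0.56 [226.6 216.2]
top dropper_bottle 0.82 [202.7 342.1]
top stopper 0.66 [258.  339.5]
side bar depth change mm -0.14
side round depth change mm -0.46
side sq depth change mm -1.49
side weigh_bottle 0.91 [194.6 310.4]
side vial 0.91 [266.8 218.3]
side dropper_bottle 0.6 [242.4 390.3]
14.8 [ 0.42264741 -0.22955614  0.25302358] [-0.65678064 -0.29480866  0.3992922 ]
```

View pics/end.png

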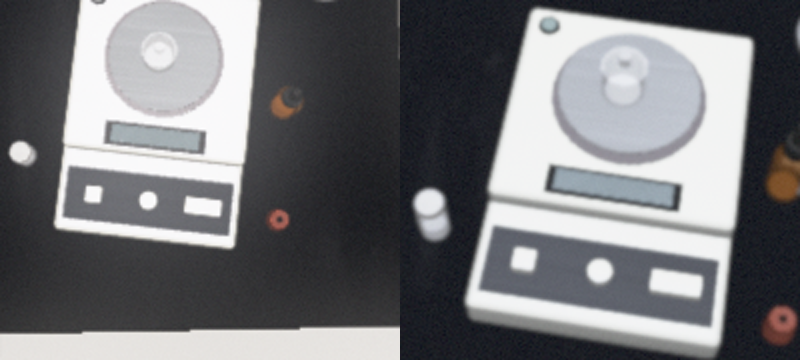

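The final picture shows all three keys up and everything standing where it was. The arm is clear and touching nothing.

```bash
python3 -c "
from plant import arm
print(arm.finish_job())"
```

```text
the job is handed in; nothing more can be done
None
```

I pressed the long bar key right down with the shut fingertips, let it spring back up, and handed the job in at about 14.8 s of the 35 s allowed. No verdict was reported.

- **Press:** I lowered the fingers in small steps to about 6 mm of travel and held the key down for over 2 s. The wrist force was about 4 N at the bottom, matching the spring when fully down. I then lifted straight up and moved the arm away to the right.
- **Keys:** In the last pictures all three keys look up. The bar key's depth reading is within 0.2 mm of the start, and the round key's within about 0.6 mm. The square key reads 1.5–2 mm nearer the camera than at the start. That would mean higher, not pressed, so I took it as depth noise; the hand was never near it.
- **Loose things:** The weighing bottle, vial, dropper bottle and stopper look upright and in the same places. Their network-found positions shifted by up to about 6 pixels, about as much as those estimates wandered, and the pictures show no shift. The side camera's network did not report the stopper in the last check, but it is visible there and found in the top view.
- **Blind spot:** During the press the arm hid the bar key from both cameras, so I relied on position and force alone there.

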